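# Complete the lot rack and present the tested tube

### The job

Complete the lot: put the two spare navy tubes from the blue stand upright and fully home into the two empty pockets of the white rack, and let go of them. Then draw the green tested tube out of the orange jig's nest, turn it level, and hold it level and still over the middle of the white card, at least 130 mm above the bench, for the inspector to see; finish while still holding it there. Leave the tubes already in the rack, and the other things on the bench, where they are.

Things in the scene. Friction and masses are not known exactly. Their poses are not given: they have to be found in the camera images.
- lot0_mid (a point): Navy-blue round tube, 24 mm diameter, 120 mm long, 50 to 100 g, silver band at its upper end and middle, standing upright in one of the pockets of the white rack. This point is its centre, half-way up; z runs along the tube to the banded end. Seated in a pocket it stands on the pocket's floor, its centre 65 mm above the bench.
- lot1_mid (a point): Navy-blue round tube, 24 mm diameter, 120 mm long, 50 to 100 g, silver band at its upper end and middle, standing upright in one of the pockets of the white rack. This point is its centre, half-way up; z runs along the tube to the banded end. Seated in a pocket it stands on the pocket's floor, its centre 65 mm above the bench.
- lot2_mid (a point): Navy-blue round tube, 24 mm diameter, 120 mm long, 50 to 100 g, silver band at its upper end and middle, standing upright in one of the pockets of the white rack. This point is its centre, half-way up; z runs along the tube to the banded end. Seated in a pocket it stands on the pocket's floor, its centre 65 mm above the bench.
- spare0_mid (a point): Navy-blue round tube, 24 mm diameter, 120 mm long, 50 to 100 g, silver band at its upper end and middle, standing upright in the blue spare stand (a spare), its lower 45 mm in the stand's loose hole. This point is its centre, half-way up; z runs along the tube to the banded end. Seated in a pocket it stands on the pocket's floor, its centre 65 mm above the bench.
- spare1_mid (a point): Navy-blue round tube, 24 mm diameter, 120 mm long, 50 to 100 g, silver band at its upper end and middle, standing upright in the blue spare stand (a spare), its lower 45 mm in the stand's loose hole. This point is its centre, half-way up; z runs along the tube to the banded end. Seated in a pocket it stands on the pocket's floor, its centre 65 mm above the bench.
- pocket0 (a point): Pocket of the white rack: a round hole 26.5 mm wide with a slight chamfer, 45 mm deep; this point is the centre of its mouth, 50 mm above the bench. The rack (fixed, 50 mm across by 250 mm long by 50 mm high) has five pockets in one row, 48 mm apart, pocket0 to pocket4 along the rack's y axis (the point's own y); two are empty at the start, and which ones changes.
- pocket1 (a point): Pocket of the white rack: a round hole 26.5 mm wide with a slight chamfer, 45 mm deep; this point is the centre of its mouth, 50 mm above the bench. The rack (fixed, 50 mm across by 250 mm long by 50 mm high) has five pockets in one row, 48 mm apart, pocket0 to pocket4 along the rack's y axis (the point's own y); two are empty at the start, and which ones changes.
- pocket2 (a point): Pocket of the white rack: a round hole 26.5 mm wide with a slight chamfer, 45 mm deep; this point is the centre of its mouth, 50 mm above the bench. The rack (fixed, 50 mm across by 250 mm long by 50 mm high) has five pockets in one row, 48 mm apart, pocket0 to pocket4 along the rack's y axis (the point's own y); two are empty at the start, and which ones changes.
- pocket3 (a point): Pocket of the white rack: a round hole 26.5 mm wide with a slight chamfer, 45 mm deep; this point is the centre of its mouth, 50 mm above the bench. The rack (fixed, 50 mm across by 250 mm long by 50 mm high) has five pockets in one row, 48 mm apart, pocket0 to pocket4 along the rack's y axis (the point's own y); two are empty at the start, and which ones changes.
- pocket4 (a point): Pocket of the white rack: a round hole 26.5 mm wide with a slight chamfer, 45 mm deep; this point is the centre of its mouth, 50 mm above the bench. The rack (fixed, 50 mm across by 250 mm long by 50 mm high) has five pockets in one row, 48 mm apart, pocket0 to pocket4 along the rack's y axis (the point's own y); two are empty at the start, and which ones changes.
- sample_mid (a point): The tested tube: bright green, 24 mm diameter, 120 mm long, 50 to 100 g, with black bands at its upper end and middle. It leans at 45 degrees in the grey nest of the orange jig, its upper end leaning to the robot's side; its lower 45 mm are in the nest's loose hole and it draws straight out along its own axis. This point is its centre, half-way along; z runs along the tube to the free end.
- nest_mouth (a point): Centre of the mouth of the nest, a 46 mm square grey block on the orange jig (fixed; 160 mm by 170 mm deck, top 54 mm above the bench), about 110 mm above the bench. An upright orange instrument panel, 214 mm high, stands along the jig's +y edge, its face 105 mm from the tube's axis; the axes are the jig's: the tube leans to -x.
- jig: The orange test jig, fixed; origin under the middle of its deck.
- card_mid (a point): White inspection card flat on the bench, fixed, 120 mm by 160 mm, 2 mm thick; this point is the middle of its upper face.
- driver_mid (a point): Screwdriver lying on the bench, about 200 mm long; not part of the job. This point is on it, about half-way up.
- tape_mid (a point): Yellow roll of tape lying flat, 76 mm across, 20 mm high; not part of the job. This point is on it, about half-way up.
- alcohol_mid (a point): White closed bottle, 56 mm across, 130 mm high; not part of the job. This point is on it, about half-way up.
- jar_mid (a point): Amber jar, 52 mm across, 60 mm high; not part of the job. This point is on it, about half-way up.
- cup_mid (a point): Small grey cup, 68 mm across, 60 mm high; not part of the job. This point is on it, about half-way up.
There are look-alikes about, which are no part of the job. There is more than one size of the jig; the job needs the larger.

How it is judged:
On the way, in this order (a step that is already met when the one before it is completed fails the run):
1. both spares are home in the rack's empty pockets and released, while the green tube is still in its nest (horizontal distance between any of lot0_mid, lot1_mid, lot2_mid, spare0_mid, spare1_mid and pocket0 below 0.008 m and horizontal distance between any of lot0_mid, lot1_mid, lot2_mid, spare0_mid, spare1_mid and pocket1 below 0.008 m and horizontal distance between any of lot0_mid, lot1_mid, lot2_mid, spare0_mid, spare1_mid and pocket2 below 0.008 m and horizontal distance between any of lot0_mid, lot1_mid, lot2_mid, spare0_mid, spare1_mid and pocket3 below 0.008 m and horizontal distance between any of lot0_mid, lot1_mid, lot2_mid, spare0_mid, spare1_mid and pocket4 below 0.008 m and height (world z) of each of lot0_mid, lot1_mid, lot2_mid, spare0_mid, spare1_mid below 0.072 m and angle between each of lot0_mid, lot1_mid, lot2_mid, spare0_mid, spare1_mid's own z axis and vertical below 0.15 rad and contact force between the fingers and lot0 below 0.1 N and contact force between the fingers and lot1 below 0.1 N and contact force between the fingers and lot2 below 0.1 N and contact force between the fingers and spare0 below 0.1 N and contact force between the fingers and spare1 below 0.1 N and distance between sample_mid and nest_mouth below 0.03 m), for 0.2 s.
2. the green tube is drawn out of its nest (distance between sample_mid and nest_mouth above 0.065 m), for 0.1 s.
At the end, for the whole second after the job is handed in: Each rack pocket holds a tube (within 8 mm of its centre, 0.15 rad of upright, tube centre below 72 mm), untouched by the fingers; the green tube is held still in the fingers, level within 0.22 rad, centre over 120 mm high and within 60 mm sideways of the card's middle, clear of the jig (horizontal distance between any of lot0_mid, lot1_mid, lot2_mid, spare0_mid, spare1_mid and pocket0 below 0.008 m and horizontal distance between any of lot0_mid, lot1_mid, lot2_mid, spare0_mid, spare1_mid and pocket1 below 0.008 m and horizontal distance between any of lot0_mid, lot1_mid, lot2_mid, spare0_mid, spare1_mid and pocket2 below 0.008 m and horizontal distance between any of lot0_mid, lot1_mid, lot2_mid, spare0_mid, spare1_mid and pocket3 below 0.008 m and horizontal distance between any of lot0_mid, lot1_mid, lot2_mid, spare0_mid, spare1_mid and pocket4 below 0.008 m and height (world z) of each of lot0_mid, lot1_mid, lot2_mid, spare0_mid, spare1_mid below 0.072 m and angle between each of lot0_mid, lot1_mid, lot2_mid, spare0_mid, spare1_mid's own z axis and vertical below 0.15 rad and contact force between the fingers and lot0 below 0.1 N and contact force between the fingers and lot1 below 0.1 N and contact force between the fingers and lot2 below 0.1 N and contact force between the fingers and spare0 below 0.1 N and contact force between the fingers and spare1 below 0.1 N and height (world z) of sample_mid above 0.12 m and angle between sample_mid's own z axis and vertical between 1.35 and 1.79 rad and horizontal distance between sample_mid and card_mid below 0.06 m and contact force between the fingers and sample above 1 N and contact force between jig and sample below 0.1 N and linear speed of sample below 0.03 m/s and angular speed of sample below 0.3 rad/s); the arm keeps its last pose, push and grip.
It fails at once if a tube that was already in the rack is pulled out or moved more than 30 mm (distance of any of lot0_mid, lot1_mid, lot2_mid from where it was at the start of the episode above 0.03 m).
It fails at once if another thing on the bench is moved more than 30 mm (distance of any of driver_mid, tape_mid, alcohol_mid, jar_mid, cup_mid from where it was at the start of the episode above 0.03 m).
It also fails if it takes over 69 s, if anything falls off the work surface, if the arm or the gripper's body presses on something with over 40 N, if the wrist force passes 120 N, or if a joint passes its speed limit or range.

### The arm

A 6-joint arm with a two-finger parallel gripper is mounted at the origin on the work surface. World frame = base frame: x ahead of the robot, y to its left, z up, the work surface at z = 0. Lengths are in m, angles in rad, forces in N, time in s.
With the tool pointing down it reaches from about 0.25 to 0.775 m from the base axis. Payload 4 kg.
Tool frame: the origin (TCP) lies at the very end of the fingers, on their centre line; the grasp point (between the pads) lies 19 mm behind it; z points along the fingers, y is the line along which they close (so a half turn about z gives the same grasp; the last joint's range is limited). The gripper opens to 94 mm and grips with 3 to 60 N. Pads are 16 mm wide; open, the fingers measure 119 mm over their backs; the gripper's body (75 mm by 177 mm) begins 78 mm behind the grasp point.
Start: joints at [-1.252, 0.087, 1.371, -0, 1.684, -0.103], TCP at [0.225, -0.502, 0.206] pointing down, gripper open.
Joint ranges: [-3.1, 3.1], [-0.76, 2.03], [0.27, 2.55], [-1.08, 4.22], [0.17, 2.65], [-2.57, 2.57]. Speed limits (rad/s): [2.79, 2.79, 3.14, 3.14, 3.14, 3.14].

### API

Orientations are given as [roll, pitch, yaw] about the fixed x, y, z axes, in that order (R = Rz(yaw) Ry(pitch) Rx(roll)).
In Python, from bench import robot, snapshot, finder gives the robot as it stands.
- The arm moves only by the tool drive_tool, never from a script. Its argument "deltas" is text: rows parted by semicolons, each of 7 numbers parted by spaces: the shift along the tool's x, y, z each as a share of 100 mm, from -1 to 1, then the turn, a rotation vector about the tool's x, y, z each as a share of 90 degrees, from -1 to 1, then the finger opening in mm, from 0 to 94. In form: tx ty tz rx ry rz gripper; .... A call has 1 to 5 rows; each row is the pose to reach, as a shift and turn from the pose commanded when the call began, along the tool's axes at that moment; what a row does not reach only later rows make up. A row lasts 1/10 s, in which the tool goes at most 50 mm and 8.59 degrees, less where a joint would pass 70% of its speed; a pose out of reach is approached as far as the arm can. A call with a number of a shift or a turn outside -1 to 1 is refused whole. A call with a gripper value outside its range is refused whole. The fingers move at their own pace and stop on an object; the grip force is fixed at half the most. Time passes only in rows, so rows that repeat a pose let the fingers close. It gives the time, the measured TCP pose, the force, the opening and the grip force at its end, in the units of the state.
- robot.get_obs(): the state, without advancing time (a new reading comes with each control period).
- snapshot(name): name is "scene" or "side" or "wrist"; returns a dict with "img" (384x512x3 uint8, red, green, blue), "fx", "fy", "cx", "cy" (pixels), "T" (4x4, takes a point from camera to world coordinates); the wrist camera has in their place "hand_eye" (4x4, takes a point from camera to tool coordinates, whose origin is the TCP and whose axes are the flange's). Camera axes: x right, y up, looking along -z (the intrinsics and any distortion apply to the point x, -y, -z); pixel columns grow to the right and rows downward; lengths in m; the calibration is good to about 2 mm. A picture is of the moment at which its call begins: read the wrist's pose just before it. There is no depth.
- robot.close_job(): hands the job in; it is judged then, once.
Trained networks look in the newest picture that a camera, given by its name, has taken for a name from the list of things; names that differ only in an ending like _2 or _b are one class to them, and where a whole thing is asked for, a point or a joint stands for the part that bears it (a point fixed in the world has none). Each returns a list of dicts, best first, with "confidence" (0 to 1); they miss things now and then, are a little off and sometimes report something else, mostly with a low value. They report only what shows in the picture. A call takes as long as a camera call. They do not tell look-alikes from the thing itself.
- finder.look_for(camera, thing): "xy" ([column, row] in pixels, amid what is visible of it).
- finder.masks_of(camera, thing): "region" (384x512 bool, what is visible of it) and "xy" ([column, row] in pixels, amid what is visible of it).
- finder.landmark_of(camera, thing): "xy" ([column, row] in pixels: a listed point, or the origin of a listed thing).
The state is a dict: "time": time; "joint_positions": joint angles; "qvel": joint speeds; "joint_torque": joint torques, N m; "tool_pos": TCP position; "ee_rot": TCP orientation; "wrist_force": force on the tool from outside, world axes, zero at the start; "wrist_torque": the same for the moment, N m; "width": finger opening in m; "finger_force": force on a finger pad.
Only numpy, scipy, OpenCV 4.12 (cv2) and the standard library are available. Lean on these libraries where they do the work, as an engineer would, in place of code of your own. Each camera call takes 0.05 s, during which the arm holds its last target. There are 200 camera calls.

## Working session

There is one attempt and no reset: what is moved stays moved. The work goes in short steps, Python scripts to look and compute and a tool call to move; the robot and the scene stay as the last step left them, time stands still between calls to the robot, and variables do not carry over. Pictures are saved under pics/ and viewed, at most 10 in all, crops included, and the job is handed in when it is done.

Besides the shell and the picture viewer there is one more tool, called after "Request:" as a command line: name --argument value ..., lists and objects as JSON in quotes. drive_tool: Moves the arm, as the interface text tells. Shift numbers are shares of 100 mm and turn numbers shares of 90 degrees, none past 1 either way. Its arguments: {"type":"object","properties":{"deltas":{"type":"string"}},"required":["deltas"]}

```bash
mkdir -p pics; ls
python3 - <<'E'
from bench import robot,snapshot,finder
import cv2,numpy as np
o=robot.get_obs();print(o['time'],o['tool_pos'],o['ee_rot'],o['width'])
ims=[]
for c in ['scene','side']:
    s=snapshot(c);cv2.imwrite(f'pics/{c}0.png',cv2.resize(s['img'][:,:,::-1],(800,600)))
    print(c,s['fx'],s['fy'],s['cx'],s['cy'],np.round(s['T'],3).tolist(),[k for k in s])
    for t in ['pocket0','pocket4','lot0_mid','spare0_mid','sample_mid','nest_mouth','card_mid','jig']:
        print(t,[(np.round(d['xy']).astype(int).tolist(),round(d['confidence'],2)) for d in finder.landmark_of(c,t)])
print(robot.get_obs()['time'])
E
```

```text
pics
0.0 [ 0.22498239 -0.50128732  0.20431105] [-3.13942845e+00 -1.87640004e-04  4.21809199e-01] 0.0941547177955701
scene 425.1602798186744 425.1602798186744 253.30721058014274 195.47169386861955 [[0.242, -0.548, 0.801, 1.425], [0.97, 0.127, -0.206, -0.257], [0.011, 0.827, 0.562, 0.76], [0.0, 0.0, 0.0, 1.0]] ['img', 'fx', 'fy', 'cx', 'cy', 'T']
pocket0 [([244, 212], 0.93), ([290, 199], 0.85), ([227, 219], 0.76), ([277, 204], 0.74), ([259, 208], 0.61)]
pocket4 [([244, 212], 0.93), ([290, 199], 0.85), ([227, 219], 0.76), ([277, 204], 0.74), ([259, 208], 0.61)]
lot0_mid [([152, 282], 0.71), ([246, 207], 0.69)]
spare0_mid [([116, 225], 0.86)]
sample_mid [([365, 192], 0.62)]
nest_mouth [([371, 194], 0.95), ([320, 137], 0.81)]
card_mid [([275, 268], 0.88)]
jig [([373, 226], 0.84), ([327, 159], 0.66), ([245, 208], 0.27)]
side 480.73694057107826 480.73694057107826 253.7370213327678 189.69048035523502 [[-0.675, 0.387, -0.629, -0.319], [-0.738, -0.373, 0.562, 0.717], [-0.018, 0.843, 0.537, 0.808], [0.0, 0.0, 0.0, 1.0]] ['img', 'fx', 'fy', 'cx', 'cy', 'T']
pocket0 [([231, 228], 0.84), ([242, 225], 0.8), ([277, 196], 0.79), ([255, 214], 0.74), ([261, 208], 0.64), ([208, 304], 0.62), ([271, 195], 0.6)]
pocket4 [([231, 228], 0.84), ([242, 225], 0.8), ([277, 196], 0.79), ([255, 214], 0.74), ([261, 208], 0.64), ([208, 304], 0.62), ([271, 195], 0.6)]
lot0_mid [([265, 200], 0.8)]
spare0_mid [([268, 207], 0.65), ([228, 230], 0.62)]
sample_mid [([146, 222], 0.47), ([229, 232], 0.45)]
nest_mouth [([139, 220], 0.69), ([245, 331], 0.68)]
card_mid [([212, 197], 0.93)]
jig [([137, 262], 0.95), ([235, 364], 0.69)]
0.9
```

View pics/scene0.png

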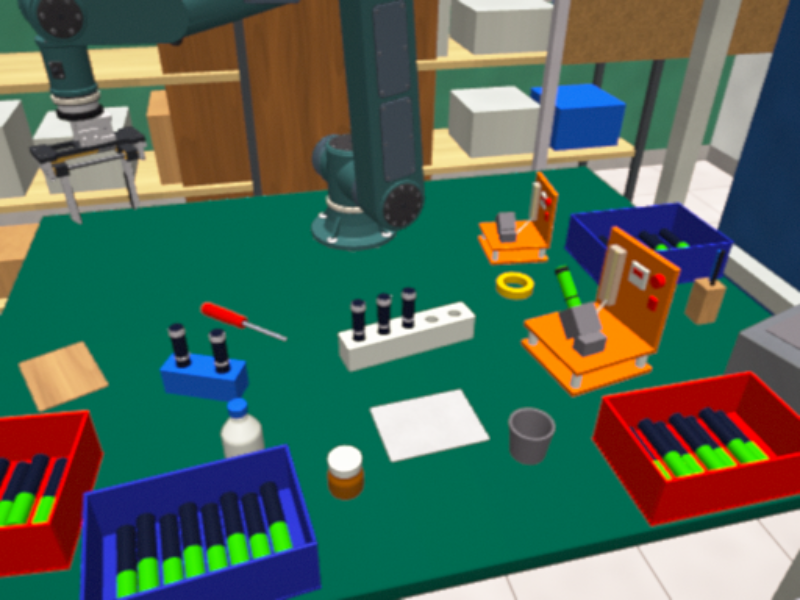

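View pics/side0.png

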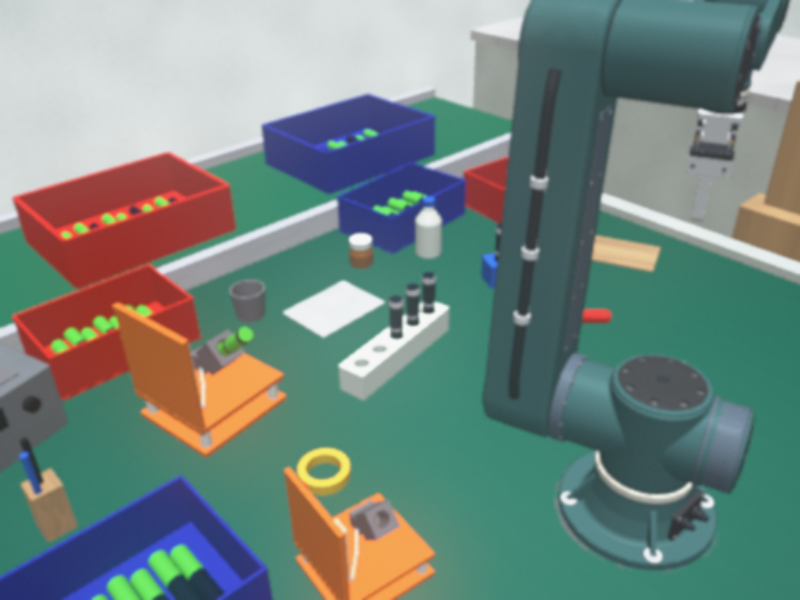

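Scene view (800-scale): in the white rack, tubes stand at (358,320), (384,313) and (408,307), with empty pockets at (432,320) and (457,313). The blue stand's spares are at (180,345) and (220,350). There are two jigs: a small empty one at (515,230), and the larger one at (590,330) with the green tube at (568,287). The larger one fits the description. The bins hold look-alike tubes.

```bash
cat > h.py <<'E'
from bench import robot,snapshot,finder
import cv2,numpy as np
from scipy.spatial.transform import Rotation as R
def pose():
    o=robot.get_obs();T=np.eye(4);T[:3,:3]=R.from_euler('xyz',o['ee_rot']).as_matrix();T[:3,3]=o['tool_pos'];return T
def snap(c):
    P=pose();s=snapshot(c)
    if c=='wrist': s['T']=P@s['hand_eye']
    return s
def ray(s,u):
    d=np.array([(u[0]-s['cx'])/s['fx'],-(u[1]-s['cy'])/s['fy'],-1]);return s['T'][:3,3],s['T'][:3,:3]@d
def onz(s,u,z):
    o,d=ray(s,u);return np.round(o+d*(z-o[2])/d[2],4)
def proj(s,p):
    q=s['T'][:3,:3].T@(np.array(p)-s['T'][:3,3]);return np.array([s['cx']+s['fx']*q[0]/-q[2],s['cy']-s['fy']*q[1]/-q[2]])
def tri(a,ua,b,ub):
    (o1,d1),(o2,d2)=ray(a,ua),ray(b,ub);t=np.linalg.lstsq(np.c_[d1,-d2],o2-o1,rcond=None)[0]
    p,q=o1+d1*t[0],o2+d2*t[1];return np.round((p+q)/2,4),round(float(np.linalg.norm(p-q)),4)
def delta(pos,rot=None):
    P=pose();d=P[:3,:3].T@(np.array(pos)-P[:3,3])
    r=np.zeros(3) if rot is None else (R.from_matrix(P[:3,:3]).inv()*rot).as_rotvec()
    print('shift/100mm',np.round(d*10,3),'turn/90',np.round(r/(np.pi/2),3))
E
python3 - <<'E'
from h import *
a=snap('scene');b=snap('side')
k=1.5625
print('emptyA',onz(a,(277,204),.05),onz(a,(290,199),.05), onz(b,(242,225),.05),onz(b,(231,228),.05),'v',onz(b,(380/k,349/k),.05),onz(b,(362/k,362/k),.05))
for z in(.05,.065): print('lot',[onz(a,u,z) for u in[(227,219),(244,212),(259,208)]])
print('tops lot',[onz(a,(u/k,v/k),.125) for u,v in[(358,303),(384,296),(408,290)]])
for z in (.115,.125): print('spare tops',[onz(a,(u/k,v/k),z) for u,v in[(177,327),(218,334)]])
print('card',onz(a,(275,268),.002),onz(b,(212,197),.002))
print('nest',tri(a,(371,194),b,(139,220)),'tubetop',tri(a,(562/k,269/k),b,(245/k,334/k)),'sample',tri(a,(365,192),b,(146,222)))
print('jig0',onz(a,(373,226),0),onz(b,(137,262),0))
for t,z in [('driver_mid',.01),('tape_mid',.01),('alcohol_mid',.065),('jar_mid',.03),('cup_mid',.03)]:
    print(t,[(onz(a,d['xy'],z),round(d['confidence'],2)) for d in finder.landmark_of('scene',t)])
E
```

```text
emptyA [0.4705 0.0592 0.05  ] [0.4548 0.1038 0.05  ] [0.4626 0.0627 0.05  ] [0.4726 0.0921 0.05  ] v [0.4658 0.0556 0.05  ] [0.4594 0.101  0.05  ]
lot [array([ 0.5077, -0.0952,  0.05  ]), array([ 0.4868, -0.0424,  0.05  ]), array([0.4778, 0.0035, 0.05  ])]
lot [array([ 0.5271, -0.0986,  0.065 ]), array([ 0.5066, -0.047 ,  0.065 ]), array([ 0.4978, -0.002 ,  0.065 ])]
tops lot [array([ 0.4976, -0.0856,  0.125 ]), array([ 0.4865, -0.0374,  0.125 ]), array([0.4773, 0.0082, 0.125 ])]
spare tops [array([ 0.4852, -0.3856,  0.115 ]), array([ 0.52  , -0.3209,  0.115 ])]
spare tops [array([ 0.4997, -0.3836,  0.125 ]), array([ 0.534, -0.32 ,  0.125])]
card [ 0.6745 -0.0049  0.002 ] [ 0.6831 -0.0067  0.002 ]
nest (array([0.5785, 0.2907, 0.1205]), 0.0028) tubetop (array([0.5226, 0.274 , 0.1592]), 0.0041) sample (array([0.5626, 0.2811, 0.118 ]), 0.0027)
jig0 [0.5719 0.3208 0.    ] [0.581  0.3167 0.    ]
driver_mid [(array([ 0.3487, -0.271 ,  0.01  ]), 0.59)]
tape_mid [(array([0.3395, 0.2807, 0.01  ]), 0.57), (array([0.3999, 0.1134, 0.01  ]), 0.38)]
alcohol_mid [(array([ 0.7184, -0.2991,  0.065 ]), 0.86), (array([0.7996, 0.0965, 0.065 ]), 0.66)]
jar_mid [(array([ 0.7745, -0.158 ,  0.03  ]), 0.89)]
cup_mid [(array([0.7767, 0.1105, 0.03  ]), 0.84)]
```

Run:
```python
from h import *
delta([.505,-.352,.29],R.from_euler('xyz',[np.pi,0,np.radians(62)]))
```

```text
shift/100mm [ 3.166 -0.221 -0.845] turn/90 [ 0.    0.   -0.42]
```

Request:
drive_tool --deltas "1 -0.1 -0.85 0 0 0 94; 1 -0.1 -0.85 0 0 0 94; 1 -0.1 -0.85 0 0 0 94"

```text
time: 1.55
tool_pos: [0.3141, -0.451, 0.2933]
ee_rot: [3.138, -0.001, 0.423]
wrist_force: [-1.3, -1.0, 0.4]
width: 0.0942
finger_force: 0.0
```

Request:
drive_tool --deltas "1 -0.06 0 0 0 0 94; 1 -0.06 0 0 0 0 94"

```text
time: 1.75
tool_pos: [0.4022, -0.4052, 0.2922]
ee_rot: [3.138, -0.001, 0.42]
wrist_force: [-0.2, -0.9, -0.1]
width: 0.094
finger_force: 0.0
```

Request:
drive_tool --deltas "1 -0.06 0 0 0 -0.42 94; 1 -0.06 0 0 0 -0.42 94; 1 -0.06 0 0 0 -0.42 94; 1 -0.06 0 0 0 -0.42 94; 1 -0.06 0 0 0 -0.42 94"

```text
time: 2.25
tool_pos: [0.4904, -0.3584, 0.2901]
ee_rot: [-3.141, 0.0, 1.087]
wrist_force: [-0.5, -0.5, -0.4]
width: 0.0943
finger_force: 0.0
```

Run:
```python
from h import *
print(pose().round(3).tolist())
s=snap('wrist');cv2.imwrite('pics/w1.png',cv2.resize(s['img'][:,:,::-1],(800,600)))
print({k:np.round(v,4).tolist() for k,v in s.items() if k not in('img',)})
for d in finder.landmark_of('wrist','spare0_mid'): print(d['xy'],d['confidence'],onz(s,d['xy'],.075))
```

```text
[[0.465, 0.885, -0.0, 0.49], [0.885, -0.465, 0.0, -0.358], [-0.0, -0.0, -1.0, 0.29], [0.0, 0.0, 0.0, 1.0]]
{'fx': 339.316, 'fy': 339.316, 'cx': 257.3581, 'cy': 195.5862, 'hand_eye': [[-0.002, 0.9701, 0.2428, 0.0704], [1.0, 0.0021, -0.0003, 0.0003], [-0.0008, 0.2428, -0.9701, -0.1796], [0.0, 0.0, 0.0, 1.0]], 'T': [[0.8842, 0.4531, 0.1132, 0.5235], [-0.467, 0.8578, 0.2148, -0.2963], [0.0003, -0.2428, 0.9701, 0.4698], [0.0, 0.0, 0.0, 1.0]]}
[277.1, 186.6] 0.71 [ 0.5034 -0.3849  0.075 ]
```

View pics/w1.png

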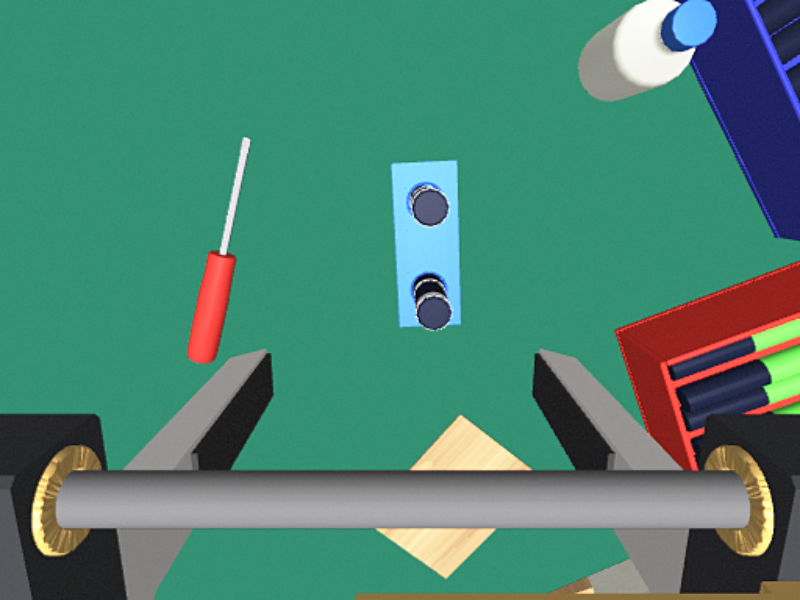

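The stand shows its two spares with tops at (430,207) and (433,311). The bottle, driver and red bin are clear.

Run:
```python
from h import *
k=1.5625
s=snap('wrist');a=snap('scene')
for w,c in [((430,207),(218,334)),((433,311),(177,327))]:
    w=np.array(w)/k;c=np.array(c)/k
    print(tri(s,w,a,c),onz(s,w,.115),onz(s,w,.125))
    o,d=ray(s,w)
print('hole',onz(s,np.array((424,200))/k,.05),onz(s,np.array((429,291))/k,.05))
print('stand corners',[onz(s,np.array(u)/k,.05) for u in[(391,164),(457,161),(461,324),(400,327)]])
P=pose();p=np.r_[onz(s,np.array((433,311))/k,.125)];print('tool',P[:3,:3].T@(p-P[:3,3]),P[:3,:3].T@(onz(s,np.array((430,207))/k,.125)-P[:3,3]))
```

```text
(array([ 0.5293, -0.3223,  0.1218]), 0.0039) [ 0.5294 -0.3248  0.115 ] [ 0.5292 -0.324   0.125 ]
(array([ 0.4994, -0.3848,  0.1251]), 0.0024) [ 0.4986 -0.3887  0.115 ] [ 0.4993 -0.3861  0.125 ]
hole [ 0.5289 -0.3229  0.05  ] [ 0.4989 -0.3891  0.05  ]
stand corners [array([ 0.5191, -0.287 ,  0.05  ]), array([ 0.5647, -0.3089,  0.05  ]), array([ 0.5093, -0.4262,  0.05  ]), array([ 0.4638, -0.4048,  0.05  ])]
tool [-0.01935141  0.0212276   0.16543917] [0.04951115 0.01833472 0.165438  ]
```

Request:
drive_tool --deltas "-0.19 0.21 0.6 0 0 0 60; -0.19 0.21 1 0 0 0 60; -0.19 0.21 1 0 0 0 60"

```text
time: 2.75
tool_pos: [0.4955, -0.3831, 0.1806]
ee_rot: [-3.124, -0.004, 1.079]
wrist_force: [0.0, 0.8, -1.3]
width: 0.0734
finger_force: 0.0
```

Request:
drive_tool --deltas "0 0 0.4 0 0 0 60; 0 0 0.8 0 0 0 60; 0 0 1.08 0 0 0 60; 0 0 1.08 0 0 0 60"

```text
out of range; nothing moved
```

Run:
```python
from h import *
print(pose().round(3).tolist(),robot.get_obs()['wrist_force'],robot.get_obs()['width'])
```

```text
[[0.472, 0.882, -0.013, 0.495], [0.882, -0.472, 0.012, -0.383], [0.004, -0.017, -1.0, 0.181], [0.0, 0.0, 0.0, 1.0]] [ 0.0417149   0.81244113 -1.31309974] 0.07337520903622786
```

Request:
drive_tool --deltas "0.02 0.05 0.4 0 0 0 60; 0.02 0.05 0.8 0 0 0 60; 0.02 0.05 1 0 0 0 60; 0.02 0.05 1 0 0 0 60"

```text
time: 3.15
tool_pos: [0.5035, -0.3851, 0.0884]
ee_rot: [-3.136, -0.001, 1.081]
wrist_force: [-0.2, 0.5, -0.1]
width: 0.0601
finger_force: 0.0
```

Request:
drive_tool --deltas "0 0 0 0 0 0 0; 0 0 0 0 0 0 0; 0 0 0 0 0 0 0; 0 0 0 0 0 0 0"

```text
time: 3.55
tool_pos: [0.5054, -0.3869, 0.0925]
ee_rot: [3.139, 0.001, 1.081]
wrist_force: [-0.2, -0.4, 0.4]
width: 0.0312
finger_force: 0.1
```

Request:
drive_tool --deltas "0 0 0 0 0 0 0; 0 0 0 0 0 0 0; 0 0 0 0 0 0 0"

```text
time: 3.85
tool_pos: [0.504, -0.3861, 0.0915]
ee_rot: [-3.141, 0.0, 1.081]
wrist_force: [-3.3, 1.9, 6.1]
width: 0.0239
finger_force: 29.7
```

Request:
drive_tool --deltas "0 0 -0.3 0 0 0 0; 0 0 -0.6 0 0 0 0; 0 0 -0.9 0 0 0 0; 0 0 -0.9 0 0 0 0; 0 0 -0.9 0 0 0 0"

```text
time: 4.35
tool_pos: [0.505, -0.3864, 0.1802]
ee_rot: [3.14, 0.0, 1.082]
wrist_force: [-0.7, 0.3, -0.6]
width: 0.0232
finger_force: 29.9
```

Run:
```python
from h import *
o=robot.get_obs();print(o['time'],o['tool_pos'],o['ee_rot'],o['width'],o['finger_force'])
s=snap('wrist');cv2.imwrite('pics/w2.png',cv2.resize(s['img'][:,:,::-1],(800,600)))
delta([.485,.02,.19],R.from_euler('xyz',[np.pi,0,np.radians(102.3)]))
delta([.505,-.387,.19])
```

```text
4.35 [ 0.50502323 -0.38640863  0.18022332] [3.14031962e+00 1.42399837e-04 1.08158758e+00] 0.023231751067529425 29.88759977859445
shift/100mm [ 3.491 -2.078 -0.108] turn/90 [-0.001 -0.001 -0.448]
shift/100mm [-0.007  0.011 -0.115] turn/90 [0. 0. 0.]
```

View pics/w2.png

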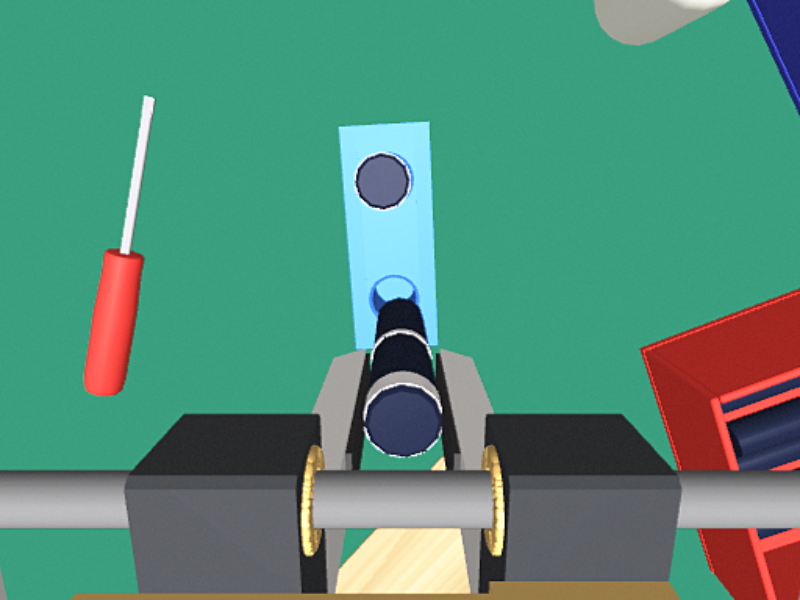

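The spare is gripped; its top is at (402,420). The other spare's top is at (383,181) and the vacated hole at (395,297).

Run:
```python
from h import *
k=1.5625
s=snap('wrist');P=pose()
f=lambda u,z:np.round(P[:3,:3].T@(onz(s,np.array(u)/k,P[2,3]+z)-P[:3,3]),4)
print('top',f((402,421),.0335),'bottomfrontedge',f((401,299),-.0865))
q=lambda p:proj(s,P[:3,:3]@np.array(p)+P[:3,3])*k
for x in(-.004,0,.004): print(x,q([x,0,-.0335]),q([x+.012,0,.0865]))
print('spare2 top',onz(s,np.array((383,181))/k,.125),'hole1',onz(s,np.array((395,300))/k,.05))
delta([.505,-.365,.25],R.from_euler('xyz',[np.pi,0,np.radians(102.3)]))
```

```text
top [-0.0024  0.0006 -0.0335] bottomfrontedge [0.0071 0.0004 0.0865]
-0.004 [400.09043826 426.00932312] [400.30989385 297.20490127]
0 [400.05192108 413.85556314] [400.28816304 289.64271929]
0.004 [400.01293171 401.5528077 ] [400.26627692 282.02649064]
spare2 top [ 0.529  -0.3229  0.125 ] hole1 [ 0.4992 -0.3866  0.05  ]
shift/100mm [ 0.187 -0.09  -0.722] turn/90 [-0.002 -0.001 -0.448]
```

Request:
drive_tool --deltas "0 0 -0.4 0 0 -0.1 0; 0 0 -0.7 0 0 -0.19 0; 0 0 -0.7 0 0 -0.28 0; 0 0 -0.7 0 0 -0.37 0; 0 0 -0.7 0 0 -0.45 0"

```text
time: 4.95
tool_pos: [0.5043, -0.3858, 0.2478]
ee_rot: [-3.139, -0.003, 1.794]
wrist_force: [-1.4, 0.2, -1.6]
width: 0.0233
finger_force: 29.9
```

Request:
drive_tool --deltas "0.3 0.05 0 0 0 0 0; 0.65 0.1 0 0 0 0 0; 0.98 0.15 0 0 0 0 0"

```text
time: 5.25
tool_pos: [0.4973, -0.2859, 0.2473]
ee_rot: [-3.138, -0.004, 1.788]
wrist_force: [0.1, -0.1, -1.0]
width: 0.0235
finger_force: 29.9
```

Request:
drive_tool --deltas "0.4 0.07 0 0 0 0 0; 0.98 0.15 0 0 0 0 0"

```text
time: 5.45
tool_pos: [0.4915, -0.1958, 0.2473]
ee_rot: [-3.138, -0.003, 1.787]
wrist_force: [0.5, -0.1, -1.9]
width: 0.0233
finger_force: 29.9
```

Request:
drive_tool --deltas "0.4 0.07 0 0 0 0 0; 0.98 0.15 0 0 0 0 0"

```text
time: 5.65
tool_pos: [0.4855, -0.1051, 0.2477]
ee_rot: [-3.138, -0.002, 1.787]
wrist_force: [0.8, 1.5, -1.1]
width: 0.0238
finger_force: 29.9
```

Request:
drive_tool --deltas "0.4 0.07 0 0 0 0 0; 0.8 0.13 0 0 0 0 0; 0.98 0.15 0 0 0 0 0; 0.98 0.15 0 0 0 0 0; 0.98 0.15 0 0 0 0 0"

```text
time: 6.15
tool_pos: [0.4795, -0.0076, 0.2487]
ee_rot: [-3.139, -0.0, 1.789]
wrist_force: [-0.3, 0.5, -0.7]
width: 0.0238
finger_force: 29.9
```

Run:
```python
from h import *
print(pose().round(4).tolist(),robot.get_obs()['width'],robot.get_obs()['time'])
s=snap('wrist');cv2.imwrite('pics/w3.png',cv2.resize(s['img'][:,:,::-1],(800,600)))
for d in finder.landmark_of('wrist','pocket0'): print(d['xy'],d['confidence'],onz(s,d['xy'],.05))
print(pose().round(4)[:3,3])
```

```text
[[-0.2166, 0.9763, -0.0028, 0.4795], [0.9763, 0.2166, -0.0004, -0.0076], [0.0003, -0.0028, -1.0, 0.2487], [0.0, 0.0, 0.0, 1.0]] 0.023786385023266635 6.15
[259.7, 161.8] 0.97 [0.4788 0.0071 0.05  ]
[261.5, 120.2] 0.91 [0.4709 0.052  0.05  ]
[263.9, 72.1] 0.86 [0.4626 0.1008 0.05  ]
[259.3, 203.1] 0.63 [ 0.4888 -0.0399  0.05  ]
[ 0.4798 -0.0085  0.2493]
```

View pics/w3.png

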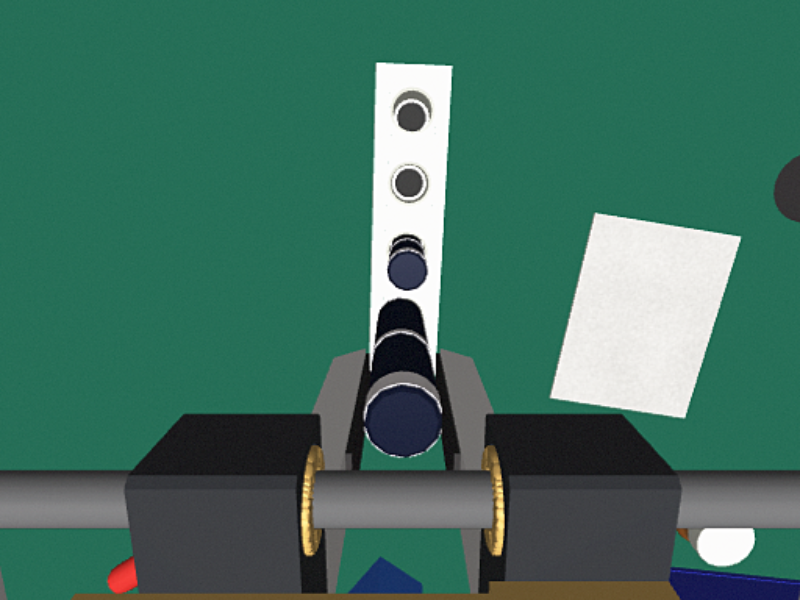

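Rack seen from above: the empty pocket mouths are at (412,108) and (409,184), a seated tube is at (407,268), and the held tube's top is at (402,420). The card is at (645,315).

Run:
```python
from h import *
k=1.5625
s=snap('wrist');P=pose();g=cv2.cvtColor(s['img'],cv2.COLOR_RGB2GRAY)
print(P[:3,3],s['img'][70,250:280,0].tolist())
m=(g[38:140,242:288]<225).astype(np.uint8)
c,_=cv2.findContours(m,cv2.RETR_EXTERNAL,cv2.CHAIN_APPROX_NONE)
for x in c:
    x0,y0,w,h=cv2.boundingRect(x)
    if 15<w<35 and 15<h<35:
        e=cv2.minEnclosingCircle(x);f=cv2.fitEllipse(cv2.convexHull(x));u=np.array(f[0])+[242,38]
        p=onz(s,u,.05);print(np.round(u,1),np.round(f[1],1),p,'tool',np.round(P[:3,:3].T@(p-P[:3,3]),4))
q=lambda u,z:onz(s,np.array(u)/k,z)
print('edges',q((376,63),.05),q((452,66),.05),'lot2 top',q((408,269),.125))
print('card',[q(u,.002) for u in[(595,213),(741,237),(685,418),(550,398)]])
```

```text
[ 0.47993164 -0.00860802  0.24957971] [245, 122, 177, 255, 255, 40, 63, 70, 71, 70, 71, 70, 67, 67, 69, 71, 67, 69, 68, 57, 84, 235, 255, 197, 86, 130, 255, 246, 254, 252]
[261.3 116.1] [24.4 25.2] [0.4703 0.0553 0.05  ] tool [0.0645 0.0046 0.1996]
[262.4  73.9] [18.2 19.6] [0.4621 0.0979 0.05  ] tool [0.1078 0.0057 0.1996]
[263.   69.3] [25.1 25.9] [0.4618 0.1025 0.05  ] tool [0.1124 0.0064 0.1996]
edges [0.4331 0.1252 0.05  ] [0.4826 0.1341 0.05  ] lot2 top [0.4799 0.0079 0.125 ]
card [array([0.6213, 0.0624, 0.002 ]), array([0.7415, 0.0691, 0.002 ]), array([ 0.7513, -0.0908,  0.002 ]), array([ 0.6305, -0.0979,  0.002 ])]
```

Request:
drive_tool --deltas "0.4 0.02 0 0 0 0 0; 0.8 0.04 0 0 0 0 0; 1 0.05 0 0 0 0 0"

```text
time: 6.6
tool_pos: [0.4631, 0.0922, 0.2503]
ee_rot: [-3.141, -0.001, 1.788]
wrist_force: [-0.0, -0.7, -1.3]
width: 0.0233
finger_force: 29.9
```

Request:
drive_tool --deltas "0.17 0.01 0.3 0 0 0 0; 0.17 0.01 0.6 0 0 0 0; 0.17 0.01 0.9 0 0 0 0; 0.17 0.01 0.97 0 0 0 0; 0.17 0.01 0.97 0 0 0 0"

```text
time: 7.1
tool_pos: [0.46, 0.1071, 0.1522]
ee_rot: [-3.138, -0.0, 1.787]
wrist_force: [-0.4, -0.3, -0.7]
width: 0.0236
finger_force: 29.9
```

Run:
```python
from h import *
o=robot.get_obs()
print(pose().round(4).tolist(),o['width'],o['time'],o['wrist_force'])
s=snap('wrist');cv2.imwrite('pics/w4.png',s['img'][60:330,150:370][:,:,::-1].repeat(2,0).repeat(2,1))
P=pose()
q=lambda p:proj(s,p)
print('pocket4 proj',q([.4618,.1025,.05]),'bottom centre proj',q(P[:3,:3]@[-.0045,.0005,.0865]+P[:3,3]))
```

```text
[[-0.2144, 0.9767, -0.0031, 0.46], [0.9767, 0.2144, -0.0005, 0.1071], [0.0001, -0.0032, -1.0, 0.1522], [0.0, 0.0, 0.0, 1.0]] 0.02364679948292884 7.1 [-0.36575992 -0.28235501 -0.71162565]
pocket4 proj [258.15630993 200.57572477] bottom centre proj [259.16042277 205.73012277]
```

View pics/w4.png

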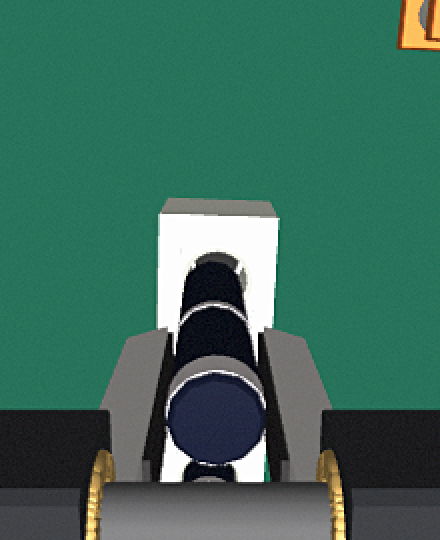

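Run:
```python
from h import *
s=snap('wrist');P=pose();print(P[:3,3])
cv2.imwrite('pics/w5.png',cv2.resize(s['img'][160:250,215:305][:,:,::-1],(720,720),interpolation=cv2.INTER_CUBIC)[:600])
f=lambda u,z:np.round(P[:3,:3].T@(onz(s,np.array(u),z)-P[:3,3]),4)
print('rim far',f((258,186),.05),'tube far',f((257,191.5),.0657))
```

```text
[0.46168849 0.10748971 0.15495552]
rim far [7.60e-03 1.00e-04 1.05e-01] tube far [ 0.0064 -0.0007  0.0893]
```

View pics/w5.png

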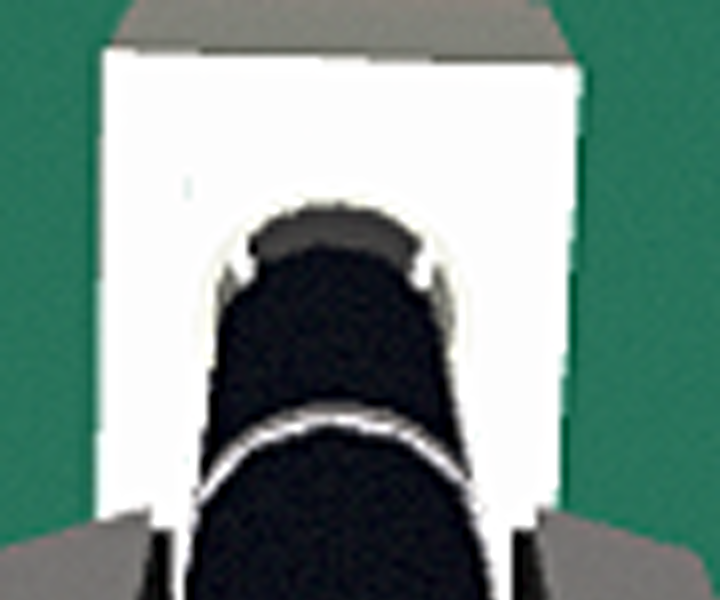

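Close crop: the tube's bottom is centred on the pocket sideways (332 against 333) and within about 0.5 mm along the row. Inserting.

Request:
drive_tool --deltas "-0.005 0 0.1 0 0 0 0; -0.005 0 0.18 0 0 0 0; -0.005 0 0.26 0 0 0 0; -0.005 0 0.34 0 0 0 0"

```text
time: 7.6
tool_pos: [0.4609, 0.1073, 0.1189]
ee_rot: [3.141, 0.001, 1.788]
wrist_force: [0.9, -0.4, -0.7]
width: 0.0233
finger_force: 29.9
```

Request:
drive_tool --deltas "0 0 0.1 0 0 0 0; 0 0 0.18 0 0 0 0; 0 0 0.25 0 0 0 0; 0 0 0.28 0 0 0 0; 0 0 0.28 0 0 0 0"

```text
time: 8.1
tool_pos: [0.4606, 0.1072, 0.0917]
ee_rot: [-3.141, 0.001, 1.788]
wrist_force: [-1.1, -2.1, 1.5]
width: 0.0235
finger_force: 29.9
```

Request:
drive_tool --deltas "0 0 0.02 0 0 0 0; 0 0 0.03 0 0 0 0; 0 0 0.03 0 0 0 0"

```text
time: 8.4
tool_pos: [0.4611, 0.1073, 0.0916]
ee_rot: [3.14, 0.001, 1.788]
wrist_force: [-3.7, -2.7, 13.5]
width: 0.0235
finger_force: 30.0
```

Request:
drive_tool --deltas "0 0 0 0 0 0 60; 0 0 0 0 0 0 60; 0 0 0 0 0 0 60; 0 0 0 0 0 0 60"

```text
time: 8.8
tool_pos: [0.4603, 0.1076, 0.0878]
ee_rot: [-3.141, -0.0, 1.788]
wrist_force: [0.4, 0.6, 0.2]
width: 0.0522
finger_force: 0.0
```

Request:
drive_tool --deltas "0 0 -0.3 0 0 0 60; 0 0 -0.7 0 0 0 60; 0 0 -1 0 0 0 60"

```text
time: 9.1
tool_pos: [0.4609, 0.1077, 0.19]
ee_rot: [3.141, -0.0, 1.789]
wrist_force: [0.8, 0.3, 0.2]
width: 0.0601
finger_force: 0.0
```

Request:
drive_tool --deltas "0 0 -0.4 0 0 0 60; 0 0 -0.5 0 0 0 60; 0 0 -0.5 0 0 0 60; 0 0 -0.5 0 0 0 60"

```text
time: 9.5
tool_pos: [0.4601, 0.1075, 0.2366]
ee_rot: [-3.139, -0.0, 1.788]
wrist_force: [0.1, -0.4, 0.2]
width: 0.0598
finger_force: 0.0
```

Run:
```python
from h import *
print(pose().round(4)[:3].tolist(),robot.get_obs()['width'])
s=snap('wrist');cv2.imwrite('pics/w6.png',s['img'][:,:,::-1])
P=pose()
print([ (d['xy'],d['confidence'],onz(s,d['xy'],.065)) for d in finder.landmark_of('wrist','spare0_mid')])
for z in(.125,.135): print(proj(s,[.4618,.1025,z]))
g=cv2.cvtColor(s['img'],cv2.COLOR_RGB2GRAY)
# target above spare2 at same tool y alignment, yaw 64
delta([.531,-.322,.245],R.from_euler('xyz',[np.pi,0,np.radians(64)]))
```

```text
[[-0.2159, 0.9764, -0.0027, 0.4601], [0.9764, 0.2159, -0.0003, 0.1075], [0.0003, -0.0027, -1.0, 0.2366]] 0.059832931465580066
[([252.4, 268.3], 0.66, array([0.4765, 0.0063, 0.065 ]))]
[257.92198062 198.23540723]
[257.91221692 201.15422679]
shift/100mm [-4.346 -0.231 -0.093] turn/90 [-0.003  0.001  0.427]
```

Request:
drive_tool --deltas "-0.4 0 0 0 0 0 60; -0.8 -0.04 0 0 0 0 60; -1 -0.05 0 0 0 0 60"

```text
time: 9.9
tool_pos: [0.4767, 0.0066, 0.2361]
ee_rot: [-3.138, -0.0, 1.787]
wrist_force: [0.1, 0.4, -0.3]
width: 0.0597
finger_force: 0.0
```

Request:
drive_tool --deltas "-0.5 0 0 0 0 0 60; -1 -0.05 0 0 0 0 60"

```text
time: 10.1
tool_pos: [0.4937, -0.0906, 0.2364]
ee_rot: [-3.139, -0.002, 1.79]
wrist_force: [0.9, -0.5, 0.1]
width: 0.0601
finger_force: 0.0
```

Request:
drive_tool --deltas "-0.5 0 0 0 0 0 60; -1 -0.05 0 0 0 0 60"

```text
time: 10.3
tool_pos: [0.5103, -0.1897, 0.2361]
ee_rot: [-3.139, -0.002, 1.789]
wrist_force: [1.9, 0.4, 0.4]
width: 0.0604
finger_force: 0.0
```

Request:
drive_tool --deltas "-0.5 0 0 0 0 0.09 60; -1 -0.05 0 0 0 0.18 60; -1 -0.05 0 0 0 0.27 60; -1 -0.05 0 0 0 0.36 60; -1 -0.05 0 0 0 0.43 60"

```text
time: 10.8
tool_pos: [0.5267, -0.2872, 0.2355]
ee_rot: [-3.137, -0.001, 1.107]
wrist_force: [0.1, -0.6, -0.3]
width: 0.0601
finger_force: 0.0
```

Request:
drive_tool --deltas "0 0 0 0 0 0 60; 0 0 0 0 0 0 60"

```text
time: 11.0
tool_pos: [0.527, -0.2866, 0.2369]
ee_rot: [-3.139, -0.0, 1.115]
wrist_force: [-0.3, 0.2, 0.2]
width: 0.0598
finger_force: 0.0
```

Run:
```python
from h import *
o=robot.get_obs();print(o['time'],o['tool_pos'],o['ee_rot'])
delta([.529,-.323,.09])
```

```text
11.0 [ 0.52703099 -0.2865851   0.23687352] [-3.13888494e+00 -3.12612604e-04  1.11527407e+00]
shift/100mm [-0.319  0.182  1.468] turn/90 [0. 0. 0.]
```

Request:
drive_tool --deltas "-0.32 0.18 0 0 0 0 60; -0.32 0.18 0.3 0 0 0 60; -0.32 0.18 0.7 0 0 0 60; -0.32 0.18 0.9 0 0 0 60; -0.32 0.18 0.9 0 0 0 60"

```text
time: 11.5
tool_pos: [0.5272, -0.3217, 0.1431]
ee_rot: [-3.132, -0.002, 1.115]
wrist_force: [0.6, 0.3, -0.3]
width: 0.0601
finger_force: 0.0
```

Request:
drive_tool --deltas "0 0 0.3 0 0 0 60; 0 0 0.57 0 0 0 60; 0 0 0.57 0 0 0 60"

```text
time: 11.8
tool_pos: [0.5278, -0.3221, 0.0884]
ee_rot: [-3.135, -0.001, 1.114]
wrist_force: [-0.6, 0.6, 0.3]
width: 0.0605
finger_force: 0.0
```

Request:
drive_tool --deltas "0 0 0 0 0 0 0; 0 0 0 0 0 0 0; 0 0 0 0 0 0 0; 0 0 0 0 0 0 0; 0 0 0 0 0 0 0"

```text
time: 12.3
tool_pos: [0.5298, -0.3238, 0.0925]
ee_rot: [3.14, 0.0, 1.113]
wrist_force: [-1.4, 0.6, 3.5]
width: 0.0234
finger_force: 26.2
```

Request:
drive_tool --deltas "0 0 0 0 0 0 0; 0 0 -0.4 0 0 0 0; 0 0 -0.8 0 0 0 0; 0 0 -1 0 0 0 0; 0 0 -1 0 0 0 0"

```text
time: 12.8
tool_pos: [0.5311, -0.3248, 0.1961]
ee_rot: [3.133, 0.002, 1.113]
wrist_force: [-0.2, -0.9, -1.3]
width: 0.0234
finger_force: 30.0
```

Request:
drive_tool --deltas "0 0 -0.3 0 0 0 0; 0 0 -0.6 0 0 0 0; 0 0 -0.6 0 0 0 0"

```text
time: 13.1
tool_pos: [0.5306, -0.3243, 0.2544]
ee_rot: [3.136, 0.001, 1.113]
wrist_force: [0.5, -0.3, -0.8]
width: 0.0238
finger_force: 30.0
```

Run:
```python
from h import *
o=robot.get_obs();print(o['time'],o['tool_pos'],o['ee_rot'],o['width'])
delta([.485,-.055,.25],R.from_euler('xyz',[np.pi,0,np.radians(102.3)]))
```

```text
13.1 [ 0.530564   -0.32433354  0.25440594] [3.13565313e+00 1.10590032e-03 1.11299313e+00] 0.02380683203390812
shift/100mm [ 2.215 -1.599  0.032] turn/90 [ 0.003  0.002 -0.428]
```

Request:
drive_tool --deltas "0 0 0 0 0 -0.09 0; 0 0 0 0 0 -0.18 0; 0 0 0 0 0 -0.27 0; 0 0 0 0 0 -0.36 0; 0 0 0 0 0 -0.43 0"

```text
time: 13.6
tool_pos: [0.5287, -0.323, 0.2475]
ee_rot: [-3.138, -0.004, 1.793]
wrist_force: [-0.2, 0.2, -0.7]
width: 0.0235
finger_force: 30.0
```

Request:
drive_tool --deltas "0.3 0 0 0 0 0 0; 0.7 0.04 0 0 0 0 0; 1 0.06 0 0 0 0 0"

```text
time: 13.9
tool_pos: [0.5126, -0.2226, 0.2476]
ee_rot: [-3.138, -0.004, 1.788]
wrist_force: [-0.6, 0.1, 0.7]
width: 0.0233
finger_force: 30.0
```

Request:
drive_tool --deltas "0.5 0 0 0 0 0 0; 1 0.06 0 0 0 0 0"

```text
time: 14.1
tool_pos: [0.4963, -0.1245, 0.2477]
ee_rot: [-3.137, -0.003, 1.787]
wrist_force: [1.5, 1.4, -1.3]
width: 0.0239
finger_force: 30.0
```

Request:
drive_tool --deltas "0.4 0 0 0 0 0 0; 0.8 0.06 0 0 0 0 0; 1 0.09 0 0 0 0 0; 1 0.09 0 0 0 0 0; 1 0.09 0 0 0 0 0"

```text
time: 14.6
tool_pos: [0.4845, -0.0265, 0.2491]
ee_rot: [-3.138, -0.0, 1.789]
wrist_force: [-0.6, -0.5, -0.7]
width: 0.0235
finger_force: 30.0
```

Run:
```python
from h import *
k=1.5625
o=robot.get_obs();print(o['time'],o['tool_pos'],o['ee_rot'],o['width'])
s=snap('wrist');P=pose();g=cv2.cvtColor(s['img'],cv2.COLOR_RGB2GRAY)
cv2.imwrite('pics/w7.png',cv2.resize(s['img'][60:300,150:370][:,:,::-1],None,fx=2.5,fy=2.5,interpolation=cv2.INTER_CUBIC))
f=lambda u,z:np.round(P[:3,:3].T@(onz(s,np.array(u),P[2,3]+z)-P[:3,3]),4)
print('p3,p4 proj',proj(s,[.4703,.0553,.05]),proj(s,[.4618,.1025,.125]))
```

```text
14.6 [ 0.48452206 -0.0264622   0.24913178] [-3.13820963e+00 -4.65496891e-04  1.78918668e+00] 0.023549028085033456
p3,p4 proj [261.00195179  98.39901433] [264.04105009  34.8124709 ]
```

View pics/w7.png

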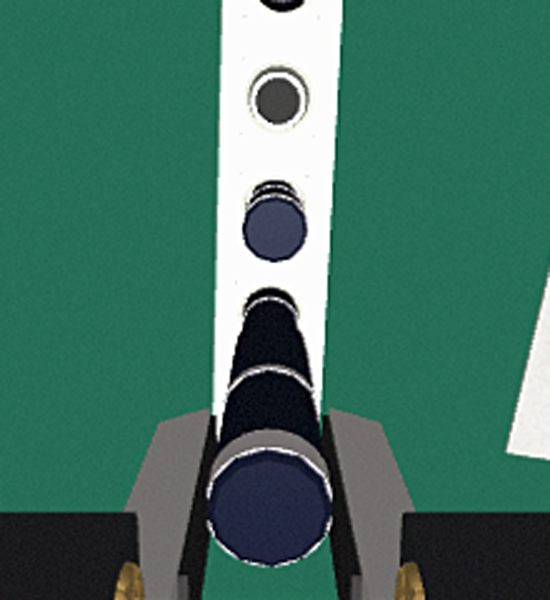

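Pocket 3's mouth is at crop (278,98), where it was predicted. The first spare is seated at the top edge, and the held tube's top at (269,507) is about 1 mm ahead of the TCP.

Request:
drive_tool --deltas "0.4 0.03 0 0 0 0 0; 0.7 0.03 0 0 0 0 0; 0.835 0.03 0 0 0 0 0; 0.835 0.03 0 0 0 0 0; 0.835 0.03 0 0 0 0 0"

```text
time: 15.15
tool_pos: [0.4705, 0.0545, 0.2511]
ee_rot: [-3.141, 0.001, 1.787]
wrist_force: [-0.4, -0.2, -0.4]
width: 0.023
finger_force: 30.0
```

Request:
drive_tool --deltas "0 0 0.3 0 0 0 0; 0 0 0.6 0 0 0 0; 0 0 0.9 0 0 0 0; 0 0 0.95 0 0 0 0; 0 0 0.95 0 0 0 0"

```text
time: 15.65
tool_pos: [0.4698, 0.0546, 0.1557]
ee_rot: [-3.139, 0.0, 1.787]
wrist_force: [-0.6, -0.3, -0.8]
width: 0.0236
finger_force: 30.0
```

Run:
```python
from h import *
o=robot.get_obs();print(o['time'],o['tool_pos'],o['ee_rot'],o['width'])
s=snap('wrist');cv2.imwrite('pics/w8.png',cv2.resize(s['img'][150:240,215:305][:,:,::-1],(720,720),interpolation=cv2.INTER_CUBIC)[:600])
```

```text
15.65 [0.46981177 0.0546216  0.15566306] [-3.13919582e+00  4.79457292e-06  1.78676219e+00] 0.023608242918421937
```

View pics/w8.png

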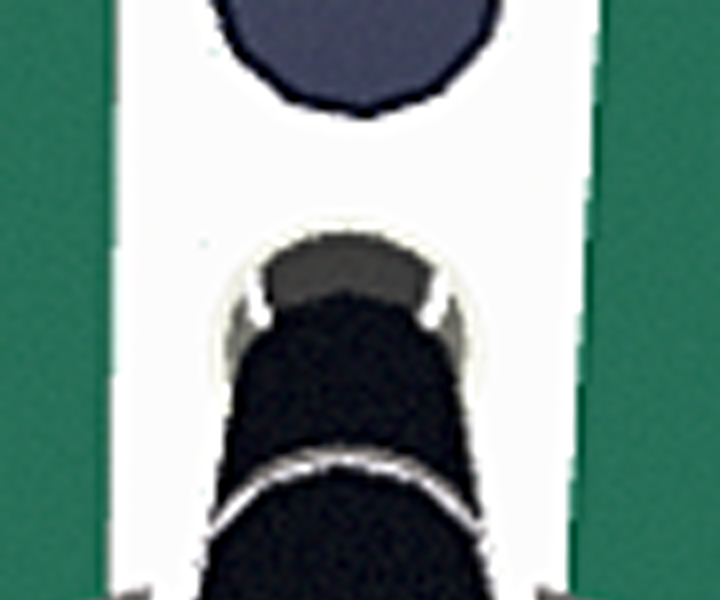

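Run:
```python
from h import *
s=snap('wrist');P=pose()
f=lambda u,z:np.round(P[:3,:3].T@(onz(s,np.array(u),z)-P[:3,3]),4)
zb=P[2,3]-.0875
print(P[:3,3],'rim far',f((258.5,179),.05),'tube far',f((258.5,186.6),zb),'sides',f((215+225/8,150+340/8),.05),f((215+470/8,150+340/8),.05),f((215+237/8,150+360/8),zb),f((215+461/8,150+360/8),zb))
```

```text
[0.47132392 0.05505708 0.15817005] rim far [0.0129 0.0007 0.1082] tube far [0.0108 0.0006 0.0875] sides [ 0.0011 -0.0128  0.1081] [0.0009 0.0139 0.1082] [ 0.004  -0.0107  0.0874] [0.0039 0.012  0.0875]
```

Request:
drive_tool --deltas "0.01 0 0 0 0 0 0; 0.01 0 0.1 0 0 0 0; 0.01 0 0.2 0 0 0 0; 0.01 0 0.3 0 0 0 0; 0.01 0 0.36 0 0 0 0"

```text
time: 16.25
tool_pos: [0.4692, 0.0566, 0.1187]
ee_rot: [-3.139, -0.0, 1.789]
wrist_force: [0.3, -0.5, -0.7]
width: 0.0233
finger_force: 30.0
```

No resistance with the bottom about 18 mm into the pocket, so I'll carry on.

Request:
drive_tool --deltas "0 0 0.1 0 0 0 0; 0 0 0.18 0 0 0 0; 0 0 0.25 0 0 0 0; 0 0 0.29 0 0 0 0; 0 0 0.29 0 0 0 0"

```text
time: 16.75
tool_pos: [0.4703, 0.0566, 0.0926]
ee_rot: [3.141, 0.001, 1.788]
wrist_force: [-1.5, -0.8, 4.7]
width: 0.0235
finger_force: 30.0
```

Request:
drive_tool --deltas "0 0 0.02 0 0 0 0; 0 0 0.02 0 0 0 0"

```text
time: 16.95
tool_pos: [0.4706, 0.0565, 0.0925]
ee_rot: [3.14, 0.001, 1.788]
wrist_force: [-4.0, -0.8, 12.0]
width: 0.0233
finger_force: 30.0
```

Request:
drive_tool --deltas "0 0 0 0 0 0 60; 0 0 0 0 0 0 60; 0 0 0 0 0 0 60; 0 0 0 0 0 0 60"

```text
time: 17.35
tool_pos: [0.4697, 0.0567, 0.089]
ee_rot: [-3.141, -0.0, 1.788]
wrist_force: [0.4, -0.1, -0.0]
width: 0.052
finger_force: 0.0
```

Request:
drive_tool --deltas "0 0 -0.3 0 0 0 60; 0 0 -0.7 0 0 0 60; 0 0 -1 0 0 0 60"

```text
time: 17.65
tool_pos: [0.4701, 0.0568, 0.1911]
ee_rot: [3.141, 0.0, 1.788]
wrist_force: [1.0, -0.2, -0.1]
width: 0.0603
finger_force: 0.0
```

Request:
drive_tool --deltas "0 0 -0.4 0 0 -0.09 60; 0 0 -0.8 0 0 -0.18 60; 0 0 -1 0 0 -0.27 60; 0 0 -1 0 0 -0.36 60; 0 0 -1 0 0 -0.45 60"

```text
time: 18.15
tool_pos: [0.4704, 0.0568, 0.2904]
ee_rot: [3.14, 0.002, 2.501]
wrist_force: [0.5, 0.3, -0.2]
width: 0.0601
finger_force: 0.0
```

Request:
drive_tool --deltas "0 0 0 0 0 -0.09 60; 0 0 0 0 0 -0.18 60; 0 0 0 0 0 -0.27 60; 0 0 0 0 0 -0.36 60; 0 0 0 0 0 -0.48 60"

```text
time: 18.65
tool_pos: [0.4699, 0.0567, 0.289]
ee_rot: [3.142, -0.001, -3.066]
wrist_force: [-0.7, 0.6, 0.5]
width: 0.0598
finger_force: 0.0
```

Run:
```python
from h import *
o=robot.get_obs();print(o['time'],o['tool_pos'],o['ee_rot'],o['width'],o['joint_positions'])
a=snap('scene');cv2.imwrite('pics/s2.png',cv2.resize(a['img'][140:300,190:480][:,:,::-1],(797,440),interpolation=cv2.INTER_CUBIC))
delta([.49,.255,.32],R.from_euler('xyz',[np.pi,0,np.radians(15)]))
```

```text
18.65 [0.46992608 0.0567364  0.28900496] [ 3.14154573e+00 -6.96510950e-04 -3.06638125e+00] 0.05981426755099808 [ 2.94227897e-04 -8.49824403e-02  1.37909227e+00 -5.55027397e-06
  1.84818089e+00 -1.64571501e+00]
shift/100mm [-0.357  1.961 -0.31 ] turn/90 [-1.000e-03 -0.000e+00  1.884e+00]
```

View pics/s2.png

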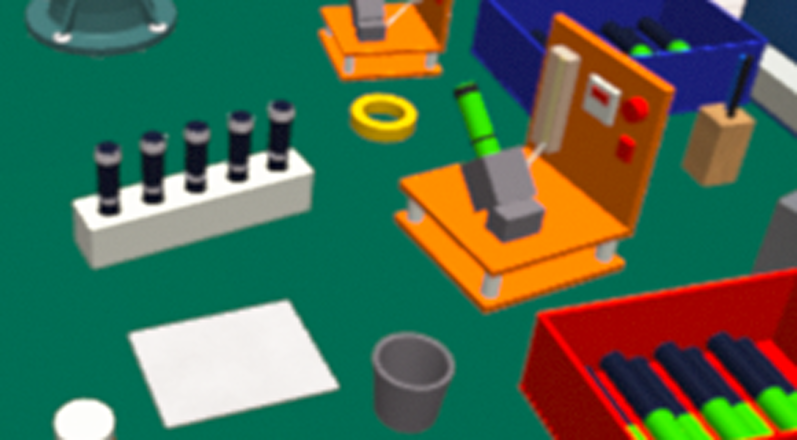

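The scene crop shows all five rack tubes standing at the same level, so the spares are home. The green tube, top at (463,90), is in the larger jig, and the small jig is empty. That uses all ten pictures, so from here I work by numbers.

Request:
drive_tool --deltas "-0.2 0.4 -0.1 0 0 0 60; -0.5 0.8 -0.1 0 0 0 60; -0.6 1 -0.1 0 0 0 60"

```text
time: 19.0
tool_pos: [0.5242, 0.1631, 0.2985]
ee_rot: [3.141, -0.0, -3.073]
wrist_force: [-0.6, -0.1, -0.7]
width: 0.0599
finger_force: 0.0
```

Request:
drive_tool --deltas "-0.3 0.4 0 0 0 -0.07 60; -0.6 0.8 0 0 0 -0.14 60; -0.6 1 0 0 0 -0.14 60; -0.6 1 0 0 0 -0.14 60"

```text
time: 19.4
tool_pos: [0.5757, 0.2672, 0.2968]
ee_rot: [3.141, -0.004, -2.851]
wrist_force: [-0.7, -0.6, 0.4]
width: 0.06
finger_force: 0.0
```

Request:
drive_tool --deltas "0 0.2 0 0 0 0 60; 0 0.2 0 0 0 0 60; 0 0.2 0 0 0 0 60"

```text
time: 19.7
tool_pos: [0.5701, 0.2825, 0.3001]
ee_rot: [-3.141, 0.001, -2.854]
wrist_force: [-0.5, -0.2, 0.3]
width: 0.0601
finger_force: 0.0
```

```bash
cat > g.py <<'E'
from h import *
def green(s,near=None):
    h=cv2.cvtColor(s['img'],cv2.COLOR_RGB2HSV);m=cv2.inRange(h,(45,150,110),(70,255,255))
    n,l,st,c=cv2.connectedComponentsWithStats(m)
    return [(st[i].tolist(),c[i].round(1).tolist(),l==i) for i in range(1,n) if st[i,4]>25]
E
python3 - <<'E'
from g import *
o=robot.get_obs();print(o['time'],o['tool_pos'],o['ee_rot'])
W=snap('wrist');S=snap('scene');B=snap('side')
for n,s in(('w',W),('s',S),('b',B)):
    print(n,[(a,b) for a,b,_ in green(s)])
    for t in ['nest_mouth','sample_mid']: print(t,[(d['xy'],round(d['confidence'],2)) for d in finder.landmark_of({'w':'wrist','s':'scene','b':'side'}[n],t)])
print('expected',[proj(s,[.545,.281,.137]) for s in(W,S,B)])
E
```

```text
19.7 [0.57007386 0.28246613 0.3001065 ] [-3.14069117e+00  7.95797882e-04 -2.85399275e+00]
w [([475, 3, 30, 46, 381], [490.4, 24.9]), ([495, 10, 17, 40, 287], [505.0, 34.3]), ([250, 124, 25, 19, 341], [262.3, 132.7]), ([247, 145, 26, 33, 608], [258.3, 162.0]), ([246, 175, 21, 17, 223], [255.4, 184.2]), ([189, 341, 20, 30, 365], [197.7, 356.5]), ([204, 350, 21, 30, 376], [213.2, 366.1]), ([222, 350, 20, 29, 361], [230.6, 364.5]), ([238, 358, 37, 22, 561], [255.6, 370.3]), ([273, 366, 34, 14, 299], [289.6, 374.4])]
nest_mouth [([256.5, 178.7], 0.87)]
sample_mid [([257.5, 172.5], 0.63)]
s [([357, 173, 15, 24, 205], [363.7, 184.4]), ([466, 281, 24, 15, 221], [476.4, 288.1]), ([446, 285, 23, 15, 227], [456.2, 292.2]), ([425, 289, 24, 15, 235], [435.6, 296.2]), ([0, 315, 22, 21, 333], [9.8, 325.3]), ([22, 317, 12, 17, 116], [27.8, 325.2]), ([173, 334, 14, 19, 189], [178.8, 342.9]), ([146, 341, 13, 20, 202], [151.7, 350.4]), ([160, 341, 13, 16, 153], [165.7, 348.4]), ([118, 349, 13, 20, 215], [123.6, 358.4]), ([133, 349, 12, 16, 161], [138.3, 356.3]), ([75, 357, 26, 25, 434], [88.1, 369.5]), ([105, 356, 12, 17, 172], [110.1, 364.3])]
nest_mouth [([369.3, 194.8], 0.93), ([325.0, 137.1], 0.84), ([245.4, 207.7], 0.62)]
sample_mid [([363.9, 193.8], 0.5)]
b [([60, 203, 15, 9, 83], [66.9, 206.7]), ([41, 210, 20, 10, 88], [49.8, 214.0]), ([34, 218, 9, 7, 28], [36.8, 220.8])]
nest_mouth [([141.4, 221.8], 0.8), ([246.4, 334.0], 0.56)]
sample_mid [([147.3, 222.1], 0.47)]
expected [array([263.4217174, 156.5660624]), array([363.6483025 , 182.83097937]), array([149.46201984, 218.68587902])]
```

Run:
```python
from g import *
from scipy.optimize import least_squares
W=snap('wrist');P=pose()
print(tri(W,(262.4,133.2),{**snap('scene')},(358.3,172.3)))
m=np.zeros((384,512),bool)
for a,b,l in green(W):
    if 240<b[0]<275 and 120<b[1]<200: m|=l
for r in range(124,193,4):
    c=np.where(m[r])[0]
    if len(c): print(r,c.min(),c.max(),end='; ')
# silhouette-centre fit: rows -> centre of tube axis
rows=[(r,(np.where(m[r])[0].min()+np.where(m[r])[0].max())/2) for r in range(148,192) if m[r].sum()>12]
A=np.array(rows);k=np.polyfit(A[:,0],A[:,1],1);print('\naxis col at 133,160,190',np.polyval(k,[133,160,190]))
# plane of axis: intersect with height model: top end at z=zt, 45 deg
for zt in(.158,.163):
    T=onz(W,(np.polyval(k,133.2),133.2),zt)
    # point 70mm down the axis on image line: solve psi
    def e(x):
        d=np.array([np.cos(x[0]),np.sin(x[0]),-1])/2**.5
        out=[]
        for t in(.03,.05,.07):
            u=proj(W,T+d*t);out.append(u[0]-np.polyval(k,u[1]))
        return out
    q=least_squares(e,[.28]);d=np.array([np.cos(q.x[0]),np.sin(q.x[0]),-1])/2**.5
    print(zt,'top',T,'psi deg',np.degrees(q.x[0]),'mouth',T+.075*d,'proj mid band (60mm)',proj(W,T+.06*d),'mouth',proj(W,T+.075*d),'scene top/mouth',proj(snap('scene'),T))
```

```text
(array([0.5216, 0.2732, 0.1579]), 0.0007)
124 257 263; 128 251 271; 132 249 273; 136 250 273; 140 254 270; 148 248 271; 152 248 270; 156 248 269; 160 247 268; 164 247 268; 168 246 267; 172 247 266; 176 245 262; 180 245 265; 184 245 264; 188 247 263; 
axis col at 133,160,190 [261.07366315 257.82906731 254.22396082]
0.158 top [0.5221 0.2724 0.158 ] psi deg 10.546367370914602 mouth [0.57423713 0.28210669 0.10496699] proj mid band (60mm) [256.59992793 170.20113545] mouth [255.66838032 177.88625469] scene top/mouth [358.24475717 172.42104298]
0.163 top [0.5218 0.2722 0.163 ] psi deg 10.638173352761168 mouth [0.57392151 0.28199022 0.10996699] proj mid band (60mm) [256.54802804 170.68437608] mouth [255.62129639 178.45537061] scene top/mouth [358.40249246 170.8144267 ]
```

Run:
```python
from h import *
delta([.550,.2778,.1127],R.from_euler('xyz',[np.pi,0,np.radians(190.6)]))
```

```text
shift/100mm [2.100e-01 1.000e-03 1.867e+00] turn/90 [-0.    -0.     0.066]
```

Request:
drive_tool --deltas "0.21 0 0.3 0 0 0.065 60; 0.21 0 0.7 0 0 0.065 60; 0.21 0 1 0 0 0.065 60; 0.21 0 1 0 0 0.065 60; 0.21 0 1 0 0 0.065 60"

```text
time: 20.85
tool_pos: [0.5499, 0.2777, 0.1997]
ee_rot: [-3.141, -0.001, -2.955]
wrist_force: [0.8, -0.2, 0.4]
width: 0.0597
finger_force: 0.0
```

Run:
```python
from g import *
delta([.550,.2778,.1127],R.from_euler('xyz',[np.pi,0,np.radians(190.6)]))
W=snap('wrist');P=pose()
d=np.array([np.cos(.185),np.sin(.185),-1])/2**.5;T=np.array([.522,.2725,.160])
print('pred top,mid',proj(W,T),proj(W,T+.06*d))
print([(a,b) for a,b,_ in green(W) if a[4]>150])
```

```text
shift/100mm [-0.001  0.001  0.87 ] turn/90 [-0.    -0.     0.001]
pred top,mid [257.66246753 175.43344867] [257.65784471 217.45519416]
[([240, 161, 37, 28, 751], [258.0, 174.1]), ([242, 192, 32, 38, 912], [257.2, 211.2]), ([243, 225, 28, 20, 321], [256.7, 236.2])]
```

Request:
drive_tool --deltas "0 0 0.3 0 0 0 60; 0 0 0.6 0 0 0 60; 0 0 0.8 0 0 0 60; 0 0 0.87 0 0 0 60; 0 0 0.87 0 0 0 60"

```text
time: 21.4
tool_pos: [0.5507, 0.278, 0.1135]
ee_rot: [3.141, 0.001, -2.955]
wrist_force: [-0.1, -0.7, -0.4]
width: 0.06
finger_force: 0.0
```

Request:
drive_tool --deltas "0 0 0 0 0 0 0; 0 0 0 0 0 0 0; 0 0 0 0 0 0 0; 0 0 0 0 0 0 0; 0 0 0 0 0 0 0"

```text
time: 21.9
tool_pos: [0.5502, 0.2777, 0.1129]
ee_rot: [3.142, 0.001, -2.955]
wrist_force: [0.3, -0.1, 0.6]
width: 0.0236
finger_force: 22.5
```

Request:
drive_tool --deltas "0 0 0 0 0 0 0; 0 0 0 0 0 0 0; 0 0 0 0 0 0 0"

```text
time: 22.2
tool_pos: [0.5501, 0.2778, 0.1128]
ee_rot: [3.142, 0.0, -2.955]
wrist_force: [0.2, -0.1, 1.6]
width: 0.0233
finger_force: 30.0
```

Request:
drive_tool --deltas "0.1 0 -0.1 0 0 0 0; 0.2 0 -0.2 0 0 0 0; 0.3 0 -0.3 0 0 0 0; 0.4 0 -0.4 0 0 0 0; 0.5 0 -0.5 0 0 0 0"

```text
time: 22.7
tool_pos: [0.4997, 0.2682, 0.1636]
ee_rot: [-3.142, 0.0, -2.954]
wrist_force: [1.1, 0.1, -1.2]
width: 0.0235
finger_force: 30.0
```

Request:
drive_tool --deltas "0.1 0 -0.15 0 0 0 0; 0.2 0 -0.35 0 0 0 0; 0.2 0 -0.7 0 0 0 0; 0.2 0 -1 0 0 0 0; 0.2 0 -1 0 0 0 0"

```text
time: 23.2
tool_pos: [0.4825, 0.2654, 0.2692]
ee_rot: [3.139, 0.011, -2.954]
wrist_force: [0.1, 0.1, 0.3]
width: 0.0232
finger_force: 30.0
```

Run:
```python
from g import *
o=robot.get_obs();print(o['time'],o['tool_pos'],o['ee_rot'],o['width'],o['joint_positions'])
# tilt forward 45deg: tool z -> (fwd, down); card-heading psi
psi=0.0
x=np.array([-1,0,-1])/2**.5;z=np.array([1,0,-1])/2**.5;y=np.cross(z,x)
Rt=R.from_matrix(np.c_[x,y,z])
P=pose();print('tilt rotvec/90',((R.from_matrix(P[:3,:3]).inv()*Rt).as_rotvec()/(np.pi/2)).round(3))
W=snap('wrist');print([(a,b) for a,b,_ in green(W) if a[4]>150])
```

```text
23.2 [0.48254    0.26542225 0.26924531] [ 3.13932535  0.010974   -2.95445964] 0.02316330112805923 [ 3.99992630e-01  7.67170989e-02  1.25684911e+00 -1.04803439e-04
  1.79682114e+00 -1.35797321e+00]
tilt rotvec/90 [ 0.049 -0.492  0.112]
[([474, 53, 23, 44, 238], [486.8, 74.4]), ([490, 55, 22, 48, 501], [503.0, 79.6]), ([229, 189, 59, 51, 2134], [258.1, 212.8]), ([233, 238, 50, 48, 1491], [257.3, 263.6]), ([238, 279, 39, 22, 533], [256.5, 292.4])]
```

Request:
drive_tool --deltas "0 -0.3 0 0 0 0 0; -0.2 -0.65 0 0 0 0 0; -0.4 -1 0 0 0 0 0"

```text
time: 23.55
tool_pos: [0.5384, 0.1731, 0.2609]
ee_rot: [-3.142, -0.003, -2.953]
wrist_force: [0.2, 0.3, 0.1]
width: 0.0232
finger_force: 30.0
```

Request:
drive_tool --deltas "-0.2 -0.4 0 0 0 0 0; -0.3 -0.8 0 0 0 0 0; -0.5 -1 0 0 0 0 0"

```text
time: 23.85
tool_pos: [0.6064, 0.0816, 0.2606]
ee_rot: [-3.141, -0.004, -2.958]
wrist_force: [0.6, 1.1, 0.3]
width: 0.0234
finger_force: 30.0
```

Request:
drive_tool --deltas "-0.2 -0.4 0 0 -0.06 0 0; -0.4 -0.8 0 0 -0.12 0 0; -0.48 -1.0 0 0 -0.18 0 0; -0.48 -1.0 0 0 -0.24 0 0; -0.48 -1.0 0 0 -0.25 0 0"

```text
time: 24.35
tool_pos: [0.6693, -0.0054, 0.258]
ee_rot: [3.139, 0.386, -2.958]
wrist_force: [-0.7, -0.3, -1.3]
width: 0.0233
finger_force: 30.0
```

Request:
drive_tool --deltas "0 0 0 0 -0.06 0 0; 0 0 0 0 -0.12 0 0; 0 0 0 0 -0.18 0 0; 0 0 0 0 -0.24 0 0; 0 0 0 0 -0.25 0 0"

```text
time: 24.85
tool_pos: [0.6698, -0.0034, 0.2577]
ee_rot: [3.137, 0.779, -2.957]
wrist_force: [-0.2, -0.2, -0.7]
width: 0.0229
finger_force: 30.0
```

Run:
```python
from g import *
o=robot.get_obs();print(o['time'],o['tool_pos'],o['ee_rot'],o['width'],o['finger_force'],o['joint_positions'])
P=pose();print(P.round(3).tolist());delta([.675,-.010,.17])
W=snap('wrist');print([(a,b) for a,b,_ in green(W) if a[4]>150])
S=snap('scene');print([(a,b) for a,b,_ in green(S) if a[1]<280],proj(S,P[:3,3]))
```

```text
24.85 [ 0.66975034 -0.00336388  0.25766899] [ 3.13721393  0.77878419 -2.95680474] 0.022929019091771197 29.970951229333878 [-0.24834733 -0.16794937  1.71348717  0.3896575   0.90520195 -2.13754568]
[[-0.7, -0.187, 0.69, 0.67], [-0.131, 0.982, 0.133, -0.003], [-0.702, 0.003, -0.712, 0.258], [0.0, 0.0, 0.0, 1.0]]
shift/100mm [ 0.588 -0.078  0.651] turn/90 [0. 0. 0.]
[([410, 169, 39, 22, 371], [427.1, 179.8]), ([437, 172, 43, 22, 406], [455.0, 182.9]), ([466, 176, 43, 22, 384], [483.6, 186.4]), ([230, 189, 58, 51, 2212], [258.1, 214.1]), ([233, 238, 51, 48, 1513], [257.3, 263.5]), ([238, 279, 39, 22, 543], [256.6, 292.3])]
[([272, 162, 28, 32, 338], [285.2, 179.3])] [279.67175387 181.87672351]
```

Request:
drive_tool --deltas "0 0 0.1 0 0 0 0; 0.1 -0.05 0.2 0 0 0 0; 0.1 -0.05 0.2 0 0 0 0; 0.1 -0.05 0.2 0 0 0 0; 0.1 -0.05 0.2 0 0 0 0"

```text
time: 25.45
tool_pos: [0.6808, -0.0081, 0.2414]
ee_rot: [3.142, 0.785, -2.955]
wrist_force: [0.6, -0.5, 0.0]
width: 0.0229
finger_force: 30.0
```

Request:
drive_tool --deltas "0 0 0 0 0 0 0; 0 0 0 0 0 0 0; 0 0 0 0 0 0 0; 0 0 0 0 0 0 0; 0 0 0 0 0 0 0"

```text
time: 25.95
tool_pos: [0.6804, -0.008, 0.2414]
ee_rot: [-3.141, 0.786, -2.954]
wrist_force: [-0.5, -0.0, -0.3]
width: 0.0232
finger_force: 30.0
```

Run:
```python
from g import *
P=pose();W=snap('wrist');o=robot.get_obs();print(P[:3,3],o['ee_rot'],o['qvel'].round(3) if hasattr(o['qvel'],'round') else o['qvel'])
w=lambda t:P[:3,:3]@np.array(t)+P[:3,3]
for a in(35,45,55):
    c,s=np.cos(np.radians(a)),np.sin(np.radians(a))
    print(a,[proj(W,w([c*l,0,-.019-s*l])).round(1).tolist() for l in(.04,-.02)])
print([(a,b) for a,b,_ in green(W) if 200<b[0]<300])
mid=w([-.0141,0,-.019+.0141]);print('tube mid',mid)
S=snap('scene')
ax=P[:3,:3]@np.array([1,0,-1])/2**.5
print('scene pred end,mid,far',proj(S,mid+.06*ax),proj(S,mid),proj(S,mid-.06*ax),[(a,b) for a,b,_ in green(S) if a[1]<260])
print('card',[ (d['xy'],onz(S,d['xy'],.002)) for d in finder.landmark_of('scene','card_mid')])
print('lot',[ (np.round(d['xy']),round(d['confidence'],2)) for d in finder.landmark_of('scene','lot0_mid')])
```

```text
[ 0.68042564 -0.00802761  0.24144171] [-3.14139138  0.78557177 -2.95451204] [ 0.     0.001  0.002  0.001 -0.002 -0.002]
35 [[257.7, 201.1], [257.8, 271.0]]
45 [[257.7, 215.1], [257.8, 265.1]]
55 [[257.7, 231.3], [257.8, 259.0]]
[([230, 189, 58, 51, 2213], [258.1, 214.1]), ([233, 238, 51, 48, 1511], [257.3, 263.5]), ([238, 279, 39, 22, 545], [256.7, 292.3])]
tube mid [ 0.68681411 -0.00681627  0.25487823]
scene pred end,mid,far [268.16034531 174.1185632 ] [280.3772861 187.2329856] [293.83865991 201.68325963] [([271, 171, 27, 32, 328], [283.8, 188.1])]
card [([273.6, 271.9], array([ 0.687 , -0.0123,  0.002 ]))]
lot [(array([244., 206.]), 0.49)]
```

The tube is level to about 1°, its centre is near (0.687, -0.007) over the card's middle at about 0.25 m, and the arm is still. Handing in.

```bash
python3 -c "
from bench import robot
print(robot.close_job())"
```

```text
the job is handed in; nothing more can be done
None
```

The job is handed in, but the close call returned no verdict: both spares are home and released in the rack's two empty pockets, and the green tube is held level and still over the middle of the card, about 250 mm up.

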